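# Hang the hook holder on the rail, then hold the instrument box open

## Task

The folded steel hook holder has been left standing on the lid of the steel instrument box that has a ball knob: hang it over the bar of the drying rail, one leg on each side of the bar, and let go of it. Then lift the lid of the box by its ball knob to 60 degrees and keep holding the knob with the lid at that angle so that a colleague can look in; the lid falls shut if let go, so finish while still holding it and do not release it. Do not knock the small bowl or the small carton about.

Things in the scene. Friction and masses are not known exactly. Their poses are not given: they have to be found in the camera images.
- saddle_center (a point): centre (half-way up) of the loose hook holder: folded bare steel sheet, an inverted U seen along its y; outside 36 mm wide (x), 70 long (y), 62 high (z up), 0.12 kg. Slot between the legs 31 mm wide, open below and at both ends; its ceiling is 28.5 mm above this point. Pinch its flat sides from above across the 36 mm, at mid-length. Starts upright on the box's lid, towards the box's +y end
- saddle: the same hook holder, same axes; origin on its underside, 31 mm below saddle_center. Four wire hooks stick out 14 mm from its sides (in x) at y = -29 and +29 mm, 12 to 24 mm above its underside
- rail_mid (a point): middle of the axis of the drying rail's bar: a round steel bar of 12 mm diameter, 170 mm above the table, level, along this frame's y axis, 200 mm long between two upright end posts. The rail is fixed; its place and yaw vary
- rail: the same fixed rail; origin on the table under the middle of the bar, y along the bar
- box: steel instrument box fixed to the table, 109 x 188 x 42 mm (x, y, z); origin under its centre on the table. Its place and yaw vary; its front, with the knob, faces its own -x, roughly to the robot. The lid's hinge line is parallel to the box's y axis, at x = +52, z = +40 mm in its frame; the closed lid's top is at z = 42 mm
- box_lid (a joint): angle of the lid, rad: 0 closed, growing as its front edge goes up and back about the hinge; limit 1.75; 60 degrees = 1.047. No spring; it turns easily and falls shut by its weight (a light lid, about 1 N at the knob)
- lid_knob (a point): centre of the steel ball knob, 22 mm diameter, on a thin stem on top of the lid, 24 mm above the lid's outer face, near its front edge (66 mm above the table when closed). It lies 82 mm to the front of the hinge line and 26 mm above it, at the box's y = 0; z is the lid's outward normal, y is parallel to the hinge. Pinched along y, the ball can turn between the fingers as the lid swings
- gallipot: bystander: small steel bowl, 79 mm across, 40 mm high; origin under its centre
- strip_box: bystander: small flat carton, 60 x 88 x 30 mm; origin under its centre

How it is judged (in metres and radians):
On the way, in this order (a step that is already met when the one before it is completed fails the run):
1. the hook holder hangs over the bar, let go (x of saddle_center in the frame of rail_mid between -0.014 and 0.014 m and y of saddle_center in the frame of rail_mid between -0.08 and 0.08 m and z of saddle_center in the frame of rail_mid between -0.03 and -0.015 m and angle between saddle_center's own z axis and vertical below 0.35 rad and contact force between saddle and rail above 0.2 N and contact force between saddle and the fingers below 0.05 N and linear speed of saddle below 0.05 m/s), for 0.3 s.
2. the lid is held by its knob at 60 degrees (value of joint box_lid between 0.907571 and 1.18682 rad and contact force between the fingers and lid_knob above 0.3 N), for 0.3 s.
At the end, for the whole second after the job is handed in: The holder hangs still and untouched on the bar, a leg each side (centre within 14 mm across, 80 mm along from the bar's middle, tilt under 20 degrees); the lid stands still at 60 +- 8 degrees with the fingers bearing on its knob, and the holder does not touch the box (all of step 1 and all of step 2 and velocity of joint box_lid between -0.1 and 0.1 rad/s and contact force between saddle and box below 0.05 N); the arm keeps its last pose, push and grip.
It fails at once if a bystander (gallipot) is pushed more than 30 mm (distance of gallipot from where it was at the start of the episode above 0.03 m).
It fails at once if a bystander (strip_box) is pushed more than 30 mm (distance of strip_box from where it was at the start of the episode above 0.03 m).
It also fails if it takes over 48 s, if anything falls off the work surface, if the arm or the gripper's body presses on something with over 40 N, if the wrist force passes 120 N, or if a joint passes its speed limit or range.

## Robot

A 6-joint arm with a two-finger parallel gripper is mounted at the origin on a cart in front of the work surface, level with it; the furniture and walls round the work are solid. World frame = base frame: x ahead of the robot, y to its left, z up, the work surface at z = 0. Lengths are in m, angles in degrees, forces in N, time in s.
With the tool pointing down it reaches from about 0.275 to 1 m from the base axis. Payload 8.4 kg.
Tool frame: the origin (TCP) lies on the centre line of the jaws, within the pads' length; the fingertips stand 22 mm ahead of it and the grasp point (between the pads) lies 3 mm ahead of it; z points along the fingers, y is the line along which they close (so a half turn about z gives the same grasp; the last joint's range is limited). The gripper opens to 85 mm and grips with 20 to 120 N. Pads are 22 mm wide; open, the fingers measure 114 mm over their backs; the gripper's body (76 mm by 85 mm) begins 54 mm behind the grasp point. The pads swing forward as they close: fully open they stand 13 mm farther back than shut.
Start: joints at [69.133, 20.225, 93.587, -0, 66.188, -0.138], TCP at [0.221, 0.585, 0.253] pointing down, gripper open.
Joint ranges: [-150.9, 150.9], [-52.94, 120.26], [3.33, 152.33], [-74.26, 254.26], [0, 154.13], [-172.89, 172.89]. Speed limits (degrees/s): [127.2, 127.2, 159.86, 180, 180, 180].

## Interface

Orientations are given as [roll, pitch, yaw] about the fixed x, y, z axes, in that order (R = Rz(yaw) Ry(pitch) Rx(roll)).
In Python, from station import robot gives the robot as it stands.
- The arm moves only by the tool step_arm, never from a script. Its argument "motion" is a list of rows, each a list of 3 entries, a list of its own where there are three numbers: the turn, a rotation vector about the tool's x, y, z in degrees, then the shift along the tool's x, y, z in cm, then the closure, from -1 (fully open) to 1 (shut). In form: [[[ax, ay, az], [tx, ty, tz], jaw], ...]. A call has 1 to 12 rows; each row is the pose to reach, as a shift and turn from the pose commanded when the call began, along the tool's axes at that moment; what a row does not reach only later rows make up. A row lasts 1/8 s, in which the tool goes at most 62.5 mm and 10.7 degrees, less where a joint would pass 70% of its speed; a pose out of reach is approached as far as the arm can. A call with a gripper value outside its range is refused whole. The fingers move at their own pace and stop on an object; "force" is the grip in N (left out, the last holds). Time passes only in rows, so rows that repeat a pose let the fingers close. It gives the time, the measured TCP pose, the force and the opening at its end, in the units of the state.
- robot.read_state(): the state, without advancing time (a new reading comes with each control period).
- robot.grab_frame(name): name is "side" or "top"; returns a dict with "pixels" (420x560x3 uint8, red, green, blue), "depth" (420x560 float32, m along the optical axis (not along the pixel's ray), 0 where there is no reading), "intrinsics" (3x3 intrinsics, pixels), "world_to_cam" (4x4, takes a point from world to camera coordinates). Camera axes: x right, y down, z forward; pixel columns grow to the right and rows downward; lengths in m; the calibration is good to about 2 mm. A picture is of the moment at which its call begins.
- robot.finish_job(): hands the job in, once; it reports no verdict.
The state is a dict: "time": time; "joints": joint angles; "qd": joint speeds; "tau": joint torques, N m; "eef_pos": TCP position; "ee_rot": TCP orientation; "contact_force": force on the tool from outside, world axes, zero at the start; "wrist_torque": the same for the moment, N m; "width": finger opening in m.
Only numpy, scipy, OpenCV 4.12 (cv2) and the standard library are available. Lean on these libraries where they do the work, as an engineer would, in place of code of your own. Each camera call takes 0.05 s, during which the arm holds its last target. There are 200 camera calls.

## Working session

There is one attempt and no reset: what is moved stays moved. The work goes in short steps, Python scripts to look and compute and a tool call to move; the robot and the scene stay as the last step left them, time stands still between calls to the robot, and variables do not carry over. Pictures are saved under pics/ and viewed, on a budget of 10 in all, crops included, one or two more only if the job needs it, and the job is handed in when it is done.

Besides the shell and the picture viewer there is one more tool, called as name(argument=value, ...), one argument or row to a line, values as JSON. step_arm: Moves the arm, as the interface text tells. Its arguments: {"type":"object","properties":{"motion":{"type":"array","items":{"type":"array"}},"force":{"type":"number"}},"required":["motion"]}

```bash
mkdir -p pics; ls; python3 - <<'E'
from station import robot
import cv2, numpy as np
print(robot.read_state())
for n in ("side","top"):
    f=robot.grab_frame(n)
    np.savez(f"pics/{n}0.npz",**f)
    cv2.imwrite(f"pics/{n}0.png",f["pixels"][:,:,::-1])
    print(n,f["intrinsics"].tolist(),np.round(np.linalg.inv(f["world_to_cam"]),3).tolist())
E
```

```text
pics
{'time': 0.0, 'joints': array([ 6.91323051e+01,  2.02609058e+01,  9.36303265e+01,  1.03201773e-03,
        6.61881623e+01, -1.37799523e-01]), 'qd': array([-0.0456506 , -0.05659542,  0.03946161,  0.06237448,  0.01227828,
        0.03782177]), 'tau': array([ 1.00584715e-03, -6.05252552e+01, -3.42067158e+01,  5.36277855e-05,
        9.16234130e-03, -1.26840430e-05]), 'eef_pos': array([0.22106158, 0.58410972, 0.25256956]), 'ee_rot': array([-1.79920608e+02, -1.13453577e-03,  1.59269687e+02]), 'contact_force': array([-0.10043451, -0.23805491,  0.46446781]), 'wrist_torque': array([ 0.00850276, -0.05922539, -0.0157153 ]), 'width': 0.08556345103005507}
side [[509.3031382029275, 0.0, 283.74396331037275], [0.0, 509.3031382029275, 201.02387152183542], [0.0, 0.0, 1.0]] [[0.999, -0.031, 0.043, 0.543], [-0.052, -0.489, 0.871, -0.976], [-0.006, -0.872, -0.49, 0.684], [0.0, 0.0, 0.0, 1.0]]
top [[380.503183170285, 0.0, 277.924797592095], [0.0, 380.503183170285, 207.0902259222046], [0.0, 0.0, 1.0]] [[0.072, -0.969, 0.235, 0.383], [-0.997, -0.07, 0.017, -0.006], [0.001, -0.235, -0.972, 0.956], [0.0, 0.0, 0.0, 1.0]]
```

View pics/side0.png

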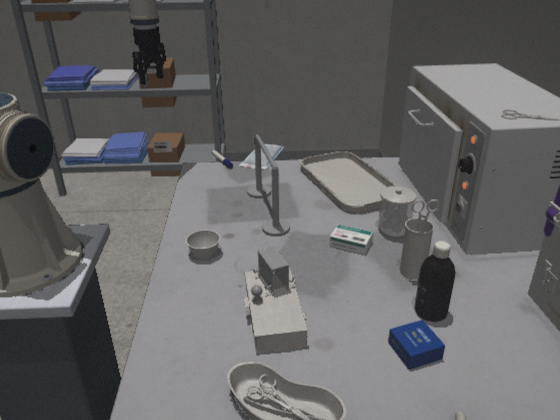

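View pics/top0.png

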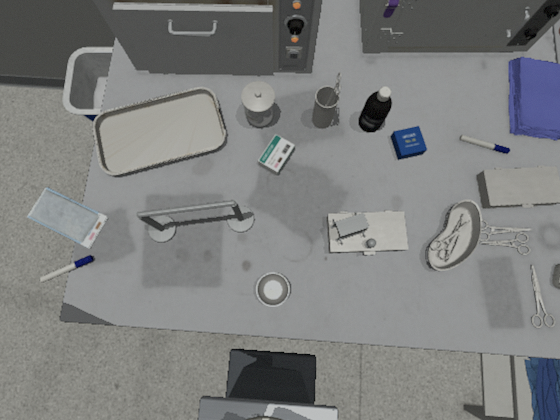

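The side view shows the box at about (275,310), the knob at (256,291), the holder at (272,268) and the bar from (258,140) to (276,165). In the top view the box is at (368,231), the holder at (350,226), the knob at (371,243), the bar from (140,210) to (238,207), the bowl at (272,289) and the carton at (276,153).

```bash
cat > h.py <<'E'
import numpy as np, cv2
def cloud(f):
    d=f["depth"];K=f["intrinsics"];v,u=np.mgrid[:d.shape[0],:d.shape[1]]
    P=np.stack([(u-K[0,2])*d/K[0,0],(v-K[1,2])*d/K[1,1],d,np.ones_like(d)],-1)@np.linalg.inv(f["world_to_cam"]).T
    P=P[...,:3]; P[d==0]=np.nan
    return P
def box(P):
    r=cv2.minAreaRect((P[:,:2]*1000).astype(np.float32)); return [np.round(x,1) for x in r], np.round(np.median(P,0),4), len(P)
E
python3 - <<'E'
from h import *
for n,w in (("top",dict(box=(320,200,415,262),bar=(130,190,250,245),bowl=(250,268,296,310),carton=(252,130,300,178))),
            ("side",dict(box=(235,245,310,352),bar=(245,128,295,240),bowl=(180,225,225,262),carton=(325,220,378,252)))):
    f=np.load(f"pics/{n}0.npz"); P=cloud(f)
    g=lambda k,a,b:(lambda Q:Q[(Q[:,2]>a)&(Q[:,2]<b)])(P[w[k][1]:w[k][3],w[k][0]:w[k][2]].reshape(-1,3))
    print(n)
    for k,a,b in (("box",.036,.048),("box",.097,.115),("box",.055,.09),("bar",.165,.2),("bar",.172,.2),("bowl",.034,.05),("carton",.025,.04)):
        Q=g(k,a,b)
        if len(Q)>3: print(k,a,b,box(Q))
    # hist of z
    for k in("box","bar"):
        Q=g(k,-.05,.3); h,e=np.histogram(Q[:,2],bins=np.arange(-.01,.21,.005)); print(k,dict(zip(np.round(e*1000).astype(int).tolist(),h.tolist())))
    Q=g("bar",.168,.2); x0,y0=Q[:,:2].mean(0); _,_,V=np.linalg.svd(Q[:,:2]-[x0,y0],full_matrices=False); t=(Q[:,:2]-[x0,y0])@V[0]; print("bar axis",x0,y0,np.degrees(np.arctan2(V[0,1],V[0,0])),t.min(),t.max())
i=cv2.imread("pics/top0.png"); c=cv2.resize(i[195:265,320:415],None,fx=6,fy=6,interpolation=cv2.INTER_CUBIC); cv2.imwrite("pics/c1.png",c)
E
```

```text
top
box 0.036 0.048 ([array([ 557. , -211.4]), array([107.4, 189.3]), np.float64(6.9)], array([ 0.5521, -0.2302,  0.0416]), 2371)
box 0.097 0.115 ([array([ 560.8, -161.5]), array([36.3, 69.8]), np.float64(22.4)], array([ 0.5597, -0.1606,  0.1038]), 481)
box 0.055 0.09 ([array([ 548.4, -171.7]), array([94.4, 79. ]), np.float64(23.5)], array([ 0.5328, -0.1978,  0.0713]), 154)
bar 0.165 0.2 ([array([555.7, 203.2]), array([ 15.5, 215.6]), np.float64(11.5)], array([0.5539, 0.2032, 0.1744]), 582)
bar 0.172 0.2 ([array([554.6, 202.9]), array([ 11.7, 207.8]), np.float64(11.7)], array([0.554 , 0.2048, 0.1749]), 480)
bowl 0.034 0.05 ([array([404.6,   9.6]), array([76.2, 75.9]), np.float64(4.1)], array([0.4033, 0.0099, 0.0391]), 177)
carton 0.025 0.04 ([array([751. ,  26.3]), array([60.5, 88.6]), np.float64(62.9)], array([0.7496, 0.0263, 0.0297]), 749)
box {-10: 8, -5: 1520, 0: 1198, 5: 22, 10: 24, 15: 16, 20: 18, 25: 6, 30: 14, 35: 383, 40: 1914, 45: 91, 50: 5, 55: 16, 60: 30, 65: 23, 70: 46, 75: 23, 80: 8, 85: 8, 90: 10, 95: 11, 100: 380, 105: 92, 110: 0, 115: 0, 120: 0, 125: 0, 130: 0, 135: 
[... 1558 characters left out ...]
: 80, 70: 92, 75: 49, 80: 42, 85: 38, 90: 34, 95: 66, 100: 370, 105: 0, 110: 0, 115: 0, 120: 0, 125: 0, 130: 0, 135: 0, 140: 0, 145: 0, 150: 0, 155: 0, 160: 0, 165: 0, 170: 0, 175: 0, 180: 0, 185: 0, 190: 0, 195: 0, 200: 0}
bar {-10: 262, -5: 2443, 0: 226, 5: 595, 10: 124, 15: 24, 20: 18, 25: 24, 30: 23, 35: 20, 40: 23, 45: 18, 50: 21, 55: 20, 60: 19, 65: 24, 70: 21, 75: 20, 80: 23, 85: 23, 90: 25, 95: 23, 100: 21, 105: 23, 110: 25, 115: 21, 120: 23, 125: 19, 130: 24, 135: 21, 140: 16, 145: 24, 150: 16, 155: 17, 160: 15, 165: 56, 170: 136, 175: 3, 180: 0, 185: 0, 190: 0, 195: 0, 200: 0}
bar axis 0.5555068613021158 0.18968729728166903 -78.2585064485062 -0.11458304554269444 0.09542562657451796
```

View pics/c1.png

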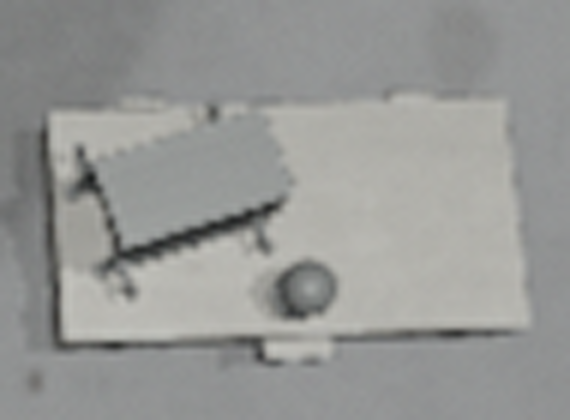

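The crop shows the holder upright with its yaw about 22° and the knob at crop (307,288), clear of it. The measured sizes and heights match the given ones. Next I'll write a helper that turns a target pose into tool-axis numbers, and check the knob by casting rays.

```bash
cat >> h.py <<'E'
from scipy.spatial.transform import Rotation as R
def to(p,yaw,tilt=0,s=None):
    """numbers for step_arm to reach TCP p (m), tool down with yaw (deg)"""
    if s is None:
        from station import robot; s=robot.read_state()
    A=R.from_euler('xyz',s['ee_rot'],degrees=True); B=R.from_euler('xyz',[180,0,yaw],degrees=True)
    if tilt: B=B*R.from_rotvec([tilt,0,0],degrees=True)
    print('t',round(s['time'],2),'turn',np.round((A.inv()*B).as_rotvec(degrees=True),1),'shift cm',np.round(A.inv().apply(np.array(p)-s['eef_pos'])*100,2),'F',np.round(s['contact_force'],1),'w',round(s['width'],4))
def ray(f,u,v,z):
    K=f["intrinsics"];T=np.linalg.inv(f["world_to_cam"]); d=T[:3,:3]@np.linalg.inv(K)@[u,v,1]; c=T[:3,3]
    return c+d*(z-c[2])/d[2]
E
python3 - <<'E'
from h import *
print(ray(np.load("pics/top0.npz"),371.2,243,.066),ray(np.load("pics/side0.npz"),256.5,291,.066))
to([.560,-.162,.22],112.4)
E
```

```text
[ 0.52713757 -0.21580649  0.066     ] [ 0.52756258 -0.21903083  0.066     ]
t 0.1 turn [-0.1  0.  46.9] shift cm [-58.11 -57.79   3.34] F [ 0.6 -0.2 -0.3] w 0.0852
```

step_arm(
  motion=[
    [[0, 0, 46.9], [-58.1, -57.8, 1.5], -0.6],
    [[0, 0, 46.9], [-58.1, -57.8, 1.5], -0.6],
    [[0, 0, 46.9], [-58.1, -57.8, 1.5], -0.6],
    [[0, 0, 46.9], [-58.1, -57.8, 1.5], -0.6],
    [[0, 0, 46.9], [-58.1, -57.8, 1.5], -0.6],
    [[0, 0, 46.9], [-58.1, -57.8, 1.5], -0.6],
    [[0, 0, 46.9], [-58.1, -57.8, 1.5], -0.6],
    [[0, 0, 46.9], [-58.1, -57.8, 1.5], -0.6],
    [[0, 0, 46.9], [-58.1, -57.8, 1.5], -0.6],
    [[0, 0, 46.9], [-58.1, -57.8, 1.5], -0.6],
    [[0, 0, 46.9], [-58.1, -57.8, 1.5], -0.6],
    [[0, 0, 46.9], [-58.1, -57.8, 1.5], -0.6],
  ],
  force=40,
)

```text
time: 1.6
eef_pos: [0.5316, -0.1004, 0.2394]
ee_rot: [180.0, -0.0, 112.3]
contact_force: [1.0, 0.6, 0.4]
width: 0.0681
```

```bash
python3 -c "
from h import *
to([.560,-.162,.20],112.4)"
```

```text
t 1.6 turn [ 0.  -0.  -0.1] shift cm [-6.78  0.28  3.94] F [1.  0.6 0.4] w 0.0681
```

step_arm(
  motion=[
    [[0, 0, 0], [-6.8, 0.3, 2.0], -0.6],
    [[0, 0, 0], [-6.8, 0.3, 4.0], -0.6],
    [[0, 0, 0], [-6.8, 0.3, 4.0], -0.6],
    [[0, 0, 0], [-6.8, 0.3, 4.0], -0.6],
    [[0, 0, 0], [-6.8, 0.3, 4.0], -0.6],
  ],
)

```text
time: 2.22
eef_pos: [0.5602, -0.1592, 0.2006]
ee_rot: [179.9, 0.0, 112.4]
contact_force: [-0.2, 0.2, -0.1]
width: 0.0686
```

```bash
python3 - <<'E'
from h import *
from station import robot
to([.560,-.162,.084],112.4)
f=robot.grab_frame("side"); cv2.imwrite("pics/s1.png",cv2.resize(f["pixels"][150:360,190:370,::-1],None,fx=3,fy=2.8,interpolation=cv2.INTER_CUBIC))
E
```

```text
t 2.23 turn [0.1 0.  0. ] shift cm [-0.24 -0.13 11.66] F [-0.2  0.2 -0.1] w 0.0686
```

View pics/s1.png

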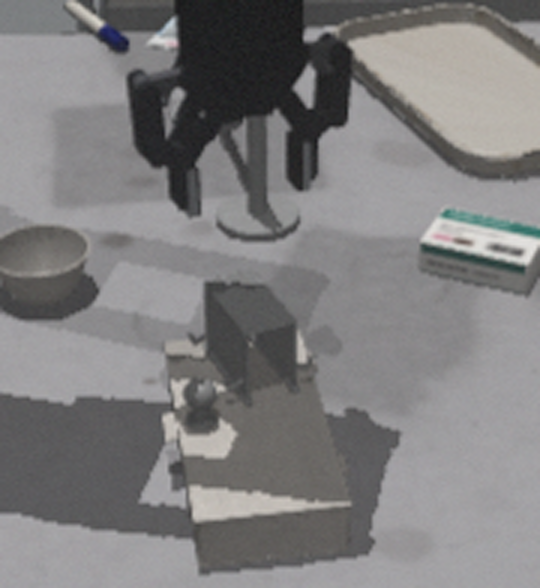

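The crop shows the open pads at (185,195) and (302,165), straddling the holder at (250,310). It also shows the jaw is clear of the knob at (200,390). I'll descend and grip.

step_arm(
  motion=[
    [[0, 0, 0], [-0.2, -0.1, 5.0], -0.6],
    [[0, 0, 0], [-0.2, -0.1, 9.0], -0.6],
    [[0, 0, 0], [-0.2, -0.1, 11.7], -0.6],
    [[0, 0, 0], [-0.2, -0.1, 11.7], -0.6],
    [[0, 0, 0], [-0.2, -0.1, 11.7], 0.0],
    [[0, 0, 0], [-0.2, -0.1, 11.7], 0.5],
    [[0, 0, 0], [-0.2, -0.1, 11.7], 0.5],
    [[0, 0, 0], [-0.2, -0.1, 11.7], 0.5],
    [[0, 0, 0], [-0.2, -0.1, 11.7], 0.5],
    [[0, 0, 0], [-0.2, -0.1, 11.7], 0.5],
  ],
  force=40,
)

```text
time: 3.52
eef_pos: [0.5608, -0.1625, 0.0843]
ee_rot: [179.9, 0.1, 112.4]
contact_force: [-1.0, 1.5, 6.8]
width: 0.0353
```

```bash
python3 -c "
from h import *
to([.560,-.162,.26],112.4)
to([.555,.201,.26],101.6)"
```

```text
t 3.52 turn [ 0.1  0.1 -0. ] shift cm [  0.04  -0.02 -17.57] F [-1.   1.5  6.8] w 0.0353
t 3.52 turn [ 0.1  0.1 10.8] shift cm [ 33.8   13.33 -17.59] F [-1.   1.5  6.8] w 0.0353
```

step_arm(
  motion=[
    [[0, 0, 0], [0, 0, -3], 0.5],
    [[0, 0, 0], [0, 0, -8], 0.5],
    [[0, 0, 0], [0, 0, -13], 0.5],
    [[0, 0, 3], [4, 1.6, -17.5], 0.5],
    [[0, 0, 6], [9, 3.5, -17.5], 0.5],
    [[0, 0, 9], [14, 5.5, -17.5], 0.5],
    [[0, 0, 10.8], [19, 7.5, -17.5], 0.5],
    [[0, 0, 10.8], [24, 9.5, -17.5], 0.5],
    [[0, 0, 10.8], [29, 11.4, -17.5], 0.5],
    [[0, 0, 10.8], [33.8, 13.3, -17.5], 0.5],
    [[0, 0, 10.8], [33.8, 13.3, -17.5], 0.5],
    [[0, 0, 10.8], [33.8, 13.3, -17.5], 0.5],
  ],
)

```text
time: 5.03
eef_pos: [0.5538, 0.2007, 0.2578]
ee_rot: [-180.0, 0.0, 101.6]
contact_force: [0.0, -0.5, -1.5]
width: 0.0356
```

```bash
python3 - <<'E'
from h import *
from station import robot
s=robot.read_state(); print(s['eef_pos'],s['ee_rot']); to([.555,.201,.16],101.6)
for n,(x0,y0,x1,y1) in dict(side=(180,20,360,220),top=(130,150,260,270)).items():
    f=robot.grab_frame(n); np.savez(f"pics/{n}2.npz",**f)
    cv2.imwrite(f"pics/{n}2.png",cv2.resize(f["pixels"][y0:y1,x0:x1,::-1],None,fx=3,fy=3,interpolation=cv2.INTER_CUBIC))
a=cv2.imread("pics/side2.png");b=cv2.imread("pics/top2.png");h=max(len(a),len(b))
b=cv2.copyMakeBorder(b,0,h-len(b),0,0,0);c=np.hstack([a,b]);cv2.imwrite("pics/c2.png",cv2.resize(c,None,fx=.84,fy=.84))
E
```

```text
[0.55380294 0.2006576  0.25776446] [-1.79997534e+02  2.64126149e-02  1.01621160e+02]
t 5.03 turn [-0.  0.  0.] shift cm [0.01 0.12 9.78] F [ 0.  -0.5 -1.5] w 0.0356
```

View pics/c2.png

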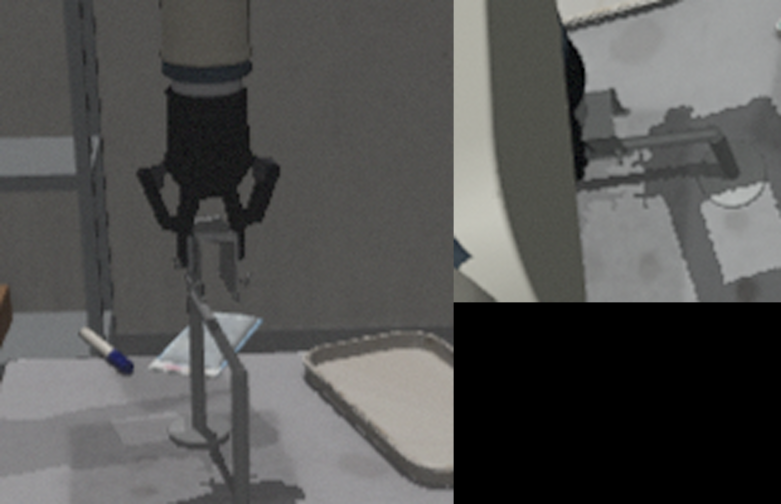

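The holder hangs upright in the jaws, with its legs at about (195,265) and (232,270), above the bar at (190,285)–(240,370). I'll check its offset across the bar from depth in the same frame.

```bash
python3 - <<'E'
from h import *
f=np.load("pics/side2.npz"); P=cloud(f)[20:220,180:360]; g=f["pixels"][20:220,180:360].astype(int).sum(-1)/3
a=np.radians(11.6); c=np.array([.555,.201]); D=P[...,:2]-c
X=D@[np.cos(a),np.sin(a)]; Y=D@[-np.sin(a),np.cos(a)]; Z=P[...,2]
m=(abs(X)<.06)&(abs(Y)<.08)&(Z>.16)
def rep(n,k): print(n,k.sum(),'X',np.round(np.percentile(X[k],[1,5,50,95,99])*1000,1),'Y',np.round(np.percentile(Y[k],[1,50,99])*1000,1),'Z',np.round(np.percentile(Z[k],[1,50,99])*1000,1))
k=m&(g>50)&(Z>.21)
rep('holder',k)
rep('end low',k&(Y<-.025)&(Z<.225)); rep('end mid',k&(Y<-.025)&(Z>.24)); rep('bar',m&(Z<.180)&(Z>.168))
E
```

```text
holder 1567 X [-43.1 -39.6  -8.   26.   35.8] Y [-42.3 -29.1  28.7] Z [216.5 442.1 488.8]
end low 25 X [-22.6 -22.1  10.6  14.6  22. ] Y [-38.9 -34.  -25.4] Z [213.4 217.7 224.9]
end mid 869 X [-33.4 -29.7  -6.1  22.   25.8] Y [-43.1 -34.9 -25.4] Z [246.8 455.4 489.1]
bar 115 X [-6.4 -5.9 -2.5  3.6  4.1] Y [-77.2 -13.1  70.6] Z [168.4 172.2 175. ]
```

step_arm(
  motion=[
    [[0, 0, 0], [0, 0.1, 2.0], 0.5],
    [[0, 0, 0], [0, 0.1, 4.0], 0.5],
    [[0, 0, 0], [0, 0.1, 5.5], 0.5],
    [[0, 0, 0], [0, 0.1, 7.0], 0.5],
    [[0, 0, 0], [0, 0.1, 8.4], 0.5],
    [[0, 0, 0], [0, 0.1, 9.3], 0.5],
    [[0, 0, 0], [0, 0.1, 9.7], 0.5],
    [[0, 0, 0], [0, 0.1, 9.7], 0.5],
    [[0, 0, 0], [0, 0.1, 9.7], 0.5],
  ],
)

```text
time: 6.25
eef_pos: [0.5553, 0.2013, 0.161]
ee_rot: [180.0, -0.0, 101.6]
contact_force: [-0.9, 0.6, -1.0]
width: 0.0354
```

```bash
python3 - <<'E'
from h import *
from station import robot
to([.555,.201,.1588],101.6)
f=robot.grab_frame("side"); np.savez("pics/side3.npz",**f)
cv2.imwrite("pics/s3.png",cv2.resize(f["pixels"][90:230,200:340,::-1],None,fx=4,fy=4,interpolation=cv2.INTER_CUBIC))
E
```

```text
t 6.25 turn [ 0. -0. -0.] shift cm [-0.03 -0.04  0.22] F [-0.9  0.6 -1. ] w 0.0354
```

View pics/s3.png

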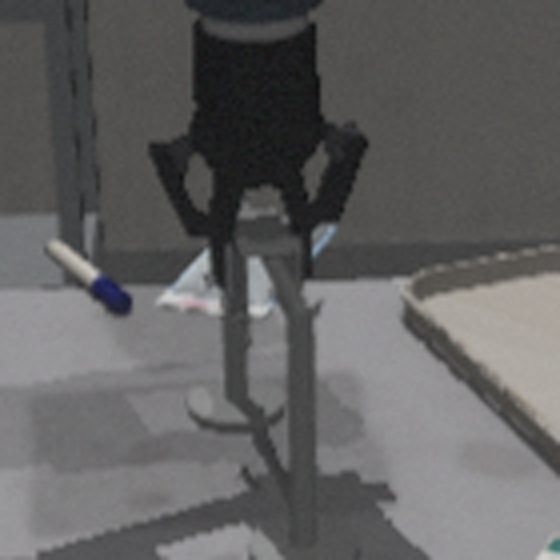

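The bar enters the open end of the holder at about (265,255), with a leg on each side and no contact force yet. I'll lower the last millimetres and then open.

step_arm(
  motion=[
    [[0, 0, 0], [0, 0, 0.1], 0.5],
    [[0, 0, 0], [0, 0, 0.2], 0.5],
    [[0, 0, 0], [0, 0, 0.2], 0.5],
  ],
)

```text
time: 6.68
eef_pos: [0.5551, 0.2012, 0.1588]
ee_rot: [180.0, -0.0, 101.6]
contact_force: [-1.4, 0.6, 2.7]
width: 0.0354
```

step_arm(
  motion=[
    [[0, 0, 0], [0, 0, 0], 0.0],
    [[0, 0, 0], [0, 0, 0], -0.4],
    [[0, 0, 0], [0, 0, 0], -0.6],
    [[0, 0, 0], [0, 0, 0], -0.6],
    [[0, 0, 0], [0, 0, 0], -0.6],
    [[0, 0, 0], [0, 0, -1], -0.6],
    [[0, 0, 0], [0, 0, -3], -0.6],
    [[0, 0, 0], [0, 0, -6], -0.6],
    [[0, 0, 0], [0, 0, -10], -0.6],
    [[0, 0, 0], [0, 0, -10], -0.6],
  ],
)

```text
time: 7.92
eef_pos: [0.5569, 0.2018, 0.2627]
ee_rot: [179.6, -0.1, 101.6]
contact_force: [0.9, 0.2, -0.1]
width: 0.0684
```

```bash
python3 - <<'E'
from h import *
from station import robot
s=robot.read_state(); to([.527,-.217,.16],6.5)
to([.527,-.217,.16],186.5)
print(s['joints'])
f=robot.grab_frame("side"); np.savez("pics/side4.npz",**f)
cv2.imwrite("pics/s4.png",cv2.resize(f["pixels"][90:230,200:340,::-1],None,fx=4,fy=4,interpolation=cv2.INTER_CUBIC))
E
```

```text
t 7.92 turn [ 0.2 -0.4 95.1] shift cm [-40.44 -11.4   10.15] F [ 0.9  0.2 -0.1] w 0.0684
t 7.92 turn [  0.3   0.2 -84.9] shift cm [-40.44 -11.4   10.15] F [ 0.9  0.2 -0.1] w 0.0684
[ 1.97780798e+01  1.66436554e+01  9.74165250e+01 -7.93636473e-04
  6.55621890e+01  8.20498936e+00]
```

View pics/s4.png

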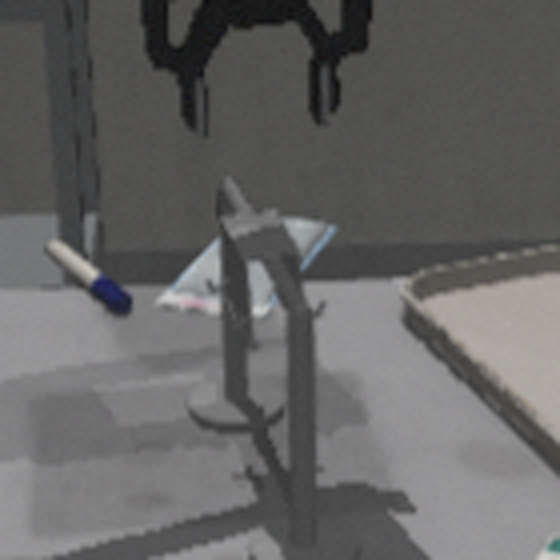

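The holder hangs level over the bar at (260,220), and the fingers are clear above it. I'll check this by depth and re-measure the box now that the lid is free.

```bash
python3 - <<'E'
from h import *
from station import robot
f=np.load("pics/side4.npz"); P=cloud(f)
a=np.radians(11.6); D=P[...,:2]-[.555,.201]
X=D@[np.cos(a),np.sin(a)]; Y=D@[-np.sin(a),np.cos(a)]; Z=P[...,2]
k=(abs(X)<.03)&(abs(Y)<.06)&(Z>.1765)&(Z<.195); print('holder top',k.sum(),np.percentile(X[k],[2,50,98]),np.percentile(Y[k],[2,98]),np.median(Z[k]))
for n,(x0,y0,x1,y1) in dict(side=(235,225,320,352),top=(320,200,415,262)).items():
    f=robot.grab_frame(n); Q=cloud(f)[y0:y1,x0:x1].reshape(-1,3)
    print(n,'lid',box(Q[(Q[:,2]>.037)&(Q[:,2]<.047)])); B=Q[(Q[:,2]>.058)&(Q[:,2]<.085)]; print(box(B))
E
```

```text
holder top 33 [-0.01412705  0.00377534  0.01317554] [-0.03323219  0.02851602] 0.1769867406619714
side lid ([array([ 556.4, -213.1]), array([107.6, 192.4]), np.float64(5.7)], array([ 0.5606, -0.2278,  0.0395]), 3127)
([array([ 527.4, -218.7]), array([19.5, 17.6]), np.float64(31.0)], array([ 0.5267, -0.2217,  0.0698]), 103)
top lid ([array([ 556.8, -211.1]), array([106.8, 188.6]), np.float64(6.7)], array([ 0.5588, -0.2094,  0.0416]), 2945)
([array([ 526.6, -213.5]), array([19.2, 20. ]), np.float64(1.0)], array([ 0.5259, -0.2127,  0.073 ]), 71)
```

step_arm(
  motion=[
    [[0, 0, 95.1], [-40.4, -11.4, 0], -0.3],
    [[0, 0, 95.1], [-40.4, -11.4, 0], -0.3],
    [[0, 0, 95.1], [-40.4, -11.4, 0], -0.3],
    [[0, 0, 95.1], [-40.4, -11.4, 0], -0.3],
    [[0, 0, 95.1], [-40.4, -11.4, 0], -0.3],
    [[0, 0, 95.1], [-40.4, -11.4, 0], -0.3],
    [[0, 0, 95.1], [-40.4, -11.4, 4], -0.3],
    [[0, 0, 95.1], [-40.4, -11.4, 8], -0.3],
    [[0, 0, 95.1], [-40.4, -11.4, 10], -0.3],
    [[0, 0, 95.1], [-40.4, -11.4, 10], -0.3],
    [[0, 0, 95.1], [-40.4, -11.4, 10], -0.3],
    [[0, 0, 95.1], [-40.4, -11.4, 10], -0.3],
  ],
  force=30,
)

```text
time: 9.57
eef_pos: [0.525, -0.2175, 0.1596]
ee_rot: [180.0, -0.1, 6.6]
contact_force: [-0.1, 0.9, 0.6]
width: 0.0558
```

```bash
python3 - <<'E'
from h import *
from station import robot
to([.527,-.217,.070],6.5)
f=robot.grab_frame("side"); np.savez("pics/side5.npz",**f)
cv2.imwrite("pics/s5.png",cv2.resize(f["pixels"][200:350,190:340,::-1],None,fx=4,fy=4,interpolation=cv2.INTER_CUBIC))
E
```

```text
t 9.57 turn [ 0.  -0.1  0.1] shift cm [ 0.19 -0.04  8.96] F [-0.1  0.9  0.6] w 0.0558
```

View pics/s5.png

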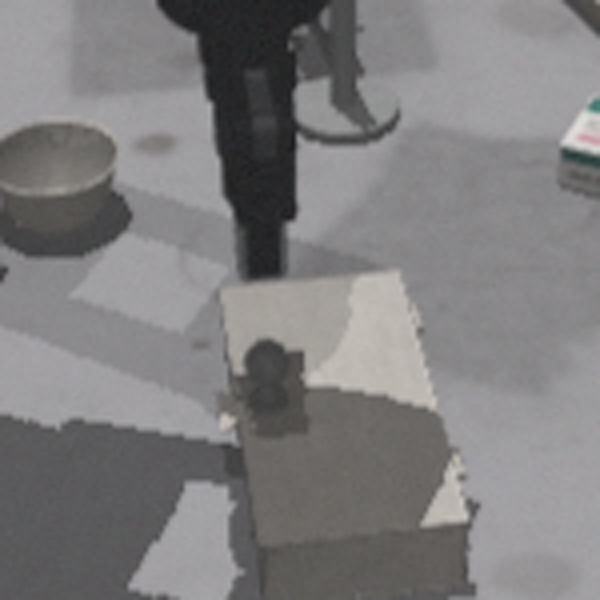

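The fingers at (262,260) line up with the ball knob at (268,360). I'll descend over the ball and pinch it.

step_arm(
  motion=[
    [[0, 0, 0], [0.2, 0, 4], -0.3],
    [[0, 0, 0], [0.2, 0, 7], -0.3],
    [[0, 0, 0], [0.2, 0, 8.85], -0.3],
    [[0, 0, 0], [0.2, 0, 8.85], -0.3],
    [[0, 0, 0], [0.2, 0, 8.85], 0.2],
    [[0, 0, 0], [0.2, 0, 8.85], 0.6],
    [[0, 0, 0], [0.2, 0, 8.85], 0.8],
    [[0, 0, 0], [0.2, 0, 8.85], 0.8],
    [[0, 0, 0], [0.2, 0, 8.85], 0.8],
    [[0, 0, 0], [0.2, 0, 8.85], 0.8],
    [[0, 0, 0], [0.2, 0, 8.85], 0.8],
  ],
  force=30,
)

```text
time: 11.0
eef_pos: [0.5268, -0.2152, 0.0715]
ee_rot: [-179.8, -0.1, 6.4]
contact_force: [0.2, 14.6, 8.8]
width: 0.0198
```

```bash
python3 - <<'E'
from h import *
from station import robot
s=robot.read_state(); print(s['eef_pos'],s['ee_rot'],s['wrist_torque']); to([.527,-.217,.071],6.5)
# arc in tool axes: tool x ~ box x, z down
r=np.hypot(.082,.026); a0=np.arctan2(.026,.082)
for th in range(0,61,5):
    a=a0+np.radians(th); print(th, round((.082-r*np.cos(a))*100,2), round(-(r*np.sin(a)-.026)*100,2))
E
```

```text
[ 0.52678355 -0.21518168  0.07146797] [-1.79840564e+02 -5.65663013e-02  6.41037809e+00] [ 2.50641671 -0.06148415 -0.06752241]
t 11.0 turn [-0.2 -0.1 -0.1] shift cm [0.   0.18 0.05] F [ 0.2 14.6  8.8] w 0.0198
0 0.0 0.0
5 0.26 -0.7
10 0.58 -1.38
15 0.95 -2.03
20 1.38 -2.65
25 1.87 -3.22
30 2.4 -3.75
35 2.97 -4.23
40 3.59 -4.66
45 4.24 -5.04
50 4.92 -5.35
55 5.63 -5.61
60 6.35 -5.8
```

The pinch is on, with the width close to the ball's and a 2 mm side load to relieve. I'll lift along the hinge arc to 30° first.

step_arm(
  motion=[
    [[0, 0, 0], [0, -0.2, 0], 0.8],
    [[0, 0, 0], [0.13, -0.2, -0.35], 0.8],
    [[0, 0, 0], [0.26, -0.2, -0.7], 0.8],
    [[0, 0, 0], [0.42, -0.2, -1.04], 0.8],
    [[0, 0, 0], [0.58, -0.2, -1.38], 0.8],
    [[0, 0, 0], [0.76, -0.2, -1.71], 0.8],
    [[0, 0, 0], [0.95, -0.2, -2.03], 0.8],
    [[0, 0, 0], [1.38, -0.2, -2.65], 0.8],
    [[0, 0, 0], [1.87, -0.2, -3.22], 0.8],
    [[0, 0, 0], [2.4, -0.2, -3.75], 0.8],
    [[0, 0, 0], [2.4, -0.2, -3.75], 0.8],
  ],
)

```text
time: 12.38
eef_pos: [0.5506, -0.2124, 0.1083]
ee_rot: [-180.0, -0.0, 6.5]
contact_force: [-1.8, 5.3, -0.9]
width: 0.02
```

```bash
python3 - <<'E'
from h import *
from station import robot
s=robot.read_state(); print(s['eef_pos'],s['ee_rot'],s['contact_force'],s['wrist_torque'],s['width'])
f=robot.grab_frame("side"); np.savez("pics/side6.npz",**f)
cv2.imwrite("pics/s6.png",cv2.resize(f["pixels"][200:350,190:340,::-1],None,fx=4,fy=4,interpolation=cv2.INTER_CUBIC))
E
```

```text
[ 0.55057383 -0.21240137  0.10831963] [-1.79997748e+02 -2.19033798e-02  6.47676357e+00] [-1.7734239   5.29598066 -0.90715014] [0.82342387 0.37379852 0.00708652] 0.020016195837412407
```

View pics/s6.png

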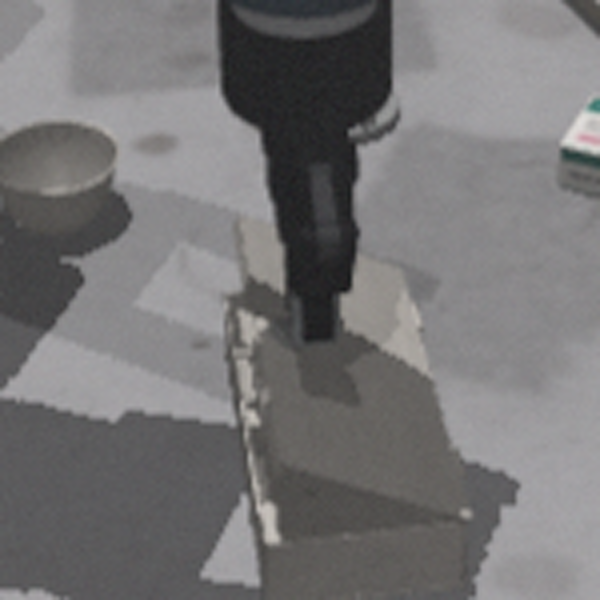

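The lid is rising with the knob. Its raised front edge runs from (240,220) to (270,470), and the side load is down to 5 N. I'll go on to 60°.

step_arm(
  motion=[
    [[0, 0, 0], [0.28, -0.05, -0.25], 0.8],
    [[0, 0, 0], [0.57, -0.05, -0.48], 0.8],
    [[0, 0, 0], [0.88, -0.05, -0.7], 0.8],
    [[0, 0, 0], [1.19, -0.05, -0.91], 0.8],
    [[0, 0, 0], [1.51, -0.05, -1.1], 0.8],
    [[0, 0, 0], [1.84, -0.05, -1.29], 0.8],
    [[0, 0, 0], [2.18, -0.05, -1.45], 0.8],
    [[0, 0, 0], [2.52, -0.05, -1.6], 0.8],
    [[0, 0, 0], [2.87, -0.05, -1.73], 0.8],
    [[0, 0, 0], [3.23, -0.05, -1.86], 0.8],
    [[0, 0, 0], [3.59, -0.05, -1.96], 0.8],
    [[0, 0, 0], [3.95, -0.05, -2.05], 0.8],
  ],
)

```text
time: 13.92
eef_pos: [0.5897, -0.208, 0.1283]
ee_rot: [180.0, -0.0, 6.5]
contact_force: [-1.8, -4.9, -0.5]
width: 0.0199
```

step_arm(
  motion=[
    [[0, 0, 0], [0, 0, 0], 0.8],
    [[0, 0, 0], [0, 0, 0], 0.8],
    [[0, 0, 0], [0, 0, 0], 0.8],
    [[0, 0, 0], [0, 0, 0], 0.8],
  ],
)

```text
time: 14.42
eef_pos: [0.5895, -0.208, 0.1282]
ee_rot: [180.0, -0.0, 6.5]
contact_force: [0.2, -5.8, 0.2]
width: 0.0196
```

```bash
python3 - <<'E'
from h import *
from station import robot
s=robot.read_state(); print(s['time'],s['eef_pos'],s['ee_rot'],s['contact_force'],s['wrist_torque'],s['width'])
f=robot.grab_frame("side"); np.savez("pics/side7.npz",**f); g=robot.grab_frame("top"); np.savez("pics/top7.npz",**g)
cv2.imwrite("pics/s7.png",cv2.resize(f["pixels"][110:350,180:360,::-1],None,fx=3.2,fy=2.4,interpolation=cv2.INTER_CUBIC))
c,sn=np.cos(np.radians(6.4)),np.sin(np.radians(6.4))
for n,F in(("side",f),("top",g)):
    P=cloud(F).reshape(-1,3); D=P[:,:2]-[.5567,-.212]; X=D@[c,sn]; Y=D@[-sn,c]; Z=P[:,2]
    k=(abs(Y)<.09)&(abs(Y)>.055)&(X>-.02)&(X<.05)&(Z>.06)&(Z<.15)
    print(n,k.sum())
    if k.sum()>20:
        q=np.c_[X,Z][k]; m=np.median(q,0); _,_,V=np.linalg.svd(q-q.mean(0),full_matrices=False); print('lid angle',np.degrees(np.arctan2(V[0,1],V[0,0])), 'via hinge',np.degrees(np.median(np.arctan2(q[:,1]-.041,.052-q[:,0]))), 'top', np.percentile(q[:,1],98))
kx=(s['eef_pos'][:2]-np.array([.5567,-.212]))@[c,sn]; kz=s['eef_pos'][2]-.0035
print('knob kinematic deg',np.degrees(np.arctan2(kz-.04,.052-kx)-np.arctan2(26,82)),np.hypot(kz-.04,.052-kx))
E
```

```text
14.425 [ 0.58951916 -0.20801587  0.12821092] [ 1.79959497e+02 -4.21097742e-02  6.46973477e+00] [ 0.17256327 -5.77251278  0.22358314] [-0.83372037  0.16334106 -0.02223561] 0.019616836008665983
side 420
lid angle -52.42061953434363 via hinge 54.5738218545196 top 0.1183721014899251
top 248
lid angle 127.41561331369884 via hinge 56.47187416950984 top 0.1210083740576529
knob kinematic deg 59.803622750173595 0.08680271195066998
```

View pics/s7.png

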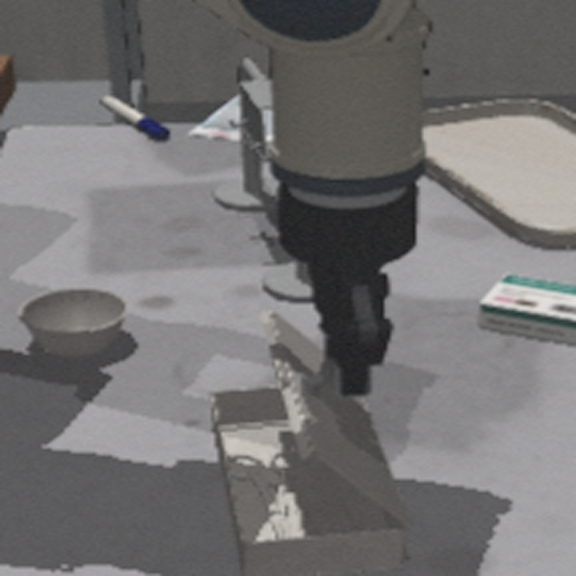

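The lid is up and the holder still hangs on the rail behind at (255,110). The kinematic angle of 59.8° and the depth-fit angles of 52–56° disagree, so I'll look at the lid's profile more carefully.

```bash
python3 - <<'E'
from h import *
c,sn=np.cos(np.radians(6.4)),np.sin(np.radians(6.4))
for n in("side","top"):
    P=cloud(np.load(f"pics/{n}7.npz")).reshape(-1,3); D=P[:,:2]-[.5567,-.212]; X=D@[c,sn]; Y=D@[-sn,c]; Z=P[:,2]
    for nm,k0 in (("y-",(Y<-.045)&(Y>-.085)),("y+",(Y>.045)&(Y<.085))):
        print(n,nm)
        for z in range(45,150,10):
            k=k0&(X>-.03)&(X<.06)&(Z*1000>z)&(Z*1000<z+10)
            if k.sum()>3: print(z+5,k.sum(),np.round(np.percentile(X[k],[5,50,95])*1000,1))
E
```

```text
side y-
50 35 [41.4 44.4 47.1]
60 38 [34.9 38.  40.8]
70 37 [27.9 31.4 34. ]
80 42 [20.9 24.3 27.7]
90 44 [13.7 17.2 20.3]
100 44 [ 6.6  9.8 13.2]
110 60 [-9.1  1.6  6.1]
120 64 [-8.9 -4.3 -0.7]
side y+
50 4 [43.8 45.7 47.4]
80 18 [21.1 24.  27.3]
90 29 [15.1 17.8 21.4]
100 32 [ 7.9 11.  14.1]
110 42 [-8.5  2.4  6.4]
120 42 [-7.  -3.4 -0.3]
top y-
top y+
50 32 [45.  46.9 50. ]
60 29 [37.8 41.  42.8]
70 35 [30.7 34.  37.8]
80 32 [23.8 26.9 30.1]
90 39 [16.8 20.1 23.9]
100 35 [10.3 12.3 15.8]
110 46 [-7.   5.1  8.6]
120 79 [-7.6 -3.3  1.6]
```

The lid line has a slope of 55.4° in both views and passes through the hinge. I trust that over the kinematic value, since the ball sits a little off centre in the pads. I'll raise it about 4.5° more.

step_arm(
  motion=[
    [[0, 0, 0], [0.15, 0.02, -0.04], 0.8],
    [[0, 0, 0], [0.3, 0.03, -0.08], 0.8],
    [[0, 0, 0], [0.5, 0.03, -0.12], 0.8],
    [[0, 0, 0], [0.65, 0.03, -0.15], 0.8],
    [[0, 0, 0], [0.65, 0.03, -0.15], 0.8],
    [[0, 0, 0], [0.65, 0.03, -0.15], 0.8],
    [[0, 0, 0], [0.65, 0.03, -0.15], 0.8],
    [[0, 0, 0], [0.65, 0.03, -0.15], 0.8],
    [[0, 0, 0], [0.65, 0.03, -0.15], 0.8],
  ],
)

```text
time: 15.65
eef_pos: [0.5959, -0.2073, 0.1296]
ee_rot: [180.0, -0.0, 6.5]
contact_force: [-0.9, -4.6, -1.0]
width: 0.02
```

```bash
cat > lid.py <<'E'
from h import *
from station import robot
s=robot.read_state(); print(s['time'],s['eef_pos'],s['contact_force'],s['width'])
c,sn=np.cos(np.radians(6.4)),np.sin(np.radians(6.4))
for n in("side","top"):
    F=robot.grab_frame(n); np.savez(f"pics/{n}8.npz",**F)
    P=cloud(F).reshape(-1,3); D=P[:,:2]-[.5567,-.212]; X=D@[c,sn]; Y=D@[-sn,c]; Z=P[:,2]
    k=(abs(Y)>.045)&(abs(Y)<.085)&(X>-.03)&(X<.06)
    b=[(np.median(X[j]),z+.004) for z in np.arange(.046,.104,.008) for j in [k&(Z>z)&(Z<z+.008)] if j.sum()>5]
    b=np.array(b); p=np.polyfit(b[:,1],b[:,0],1); print(n,len(b),'angle',np.degrees(np.arctan2(1,-p[0])),'x at z=40',np.polyval(p,.04))
    a=np.radians(11.6); D=P[:,:2]-[.555,.201]; X=D@[np.cos(a),np.sin(a)]; Y=D@[-np.sin(a),np.cos(a)]
    k=(abs(X)<.025)&(abs(Y)<.03)&(Z>.1765)&(Z<.19); print('holder top pts',k.sum(),np.round(np.median(np.c_[X,Y,Z][k],0),4))
E
python3 lid.py
```

```text
15.65 [ 0.59588213 -0.20732972  0.12961522] [-0.92827297 -4.57277712 -0.95062203] 0.019988759325637224
side 8 angle 59.806426933054325 x at z=40 0.051489072269034764
holder top pts 14 [-0.0003  0.0105  0.1768]
top 8 angle 59.51059838173647 x at z=40 0.054498225436501846
holder top pts 414 [2.000e-04 1.000e-04 1.784e-01]
```

The lid is at 59.5–59.8° in both views. The holder is centred on the bar with its top at 178 mm, and the knob is still pinched. I'll hand the job in.

```bash
python3 -c "
from station import robot
print(robot.finish_job()); s=robot.read_state(); print(s['time'],s['width'],s['eef_pos'],s['contact_force'])"
```

```text
the job is handed in; nothing more can be done
None
the job is handed in; nothing more can be done
```

The holder now hangs over the drying rail's bar, let go, and the gripper is holding the box lid by its ball knob at about 60°. I handed the job in at about 15.8 s; no verdict is reported.

**Holder:** it sits with a leg on each side of the bar, within 1 mm of the bar's middle across it. In the last top view it was also central along the bar, with its top at 178 mm, where it should be when hanging. The side view then showed only a few points of it, also within 1 mm across.

**Lid:** my last check gave 59.8° from the side view and 59.5° from the top view. The jaws were still closed on the knob at 20.0 mm, with about 5 N of side load on the wrist.

**Checks that disagreed:**
- **Lid angle:** after the first lift, the arm's position implied 59.8°, but both views showed about 55.4°. I trusted the views and raised the lid a further 4.5°. The ball therefore probably sits about 5 mm off the centre of the pads.
- **Jaw opening:** it reads about 2 mm under the ball's diameter. On the holder it read about 0.6 mm under.

The bowl and carton were well clear of the path and looked unmoved in the later pictures, but I did not measure them again.

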